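# Slacken the vent lid of the culture jar

### The job

Loosen the big knurled lid of the jar in the green holder: roll a fingertip along its ribbed rim, anticlockwise seen from above, until the mark on the lid has come round to the fixed pointer on the holder for the second time, two full turns from tight (it now stands a little past the pointer, in its first turn), and leave it there. Touch only the rim, never the paper vent membrane in the middle of the lid, and leave the small tube, jar and vial standing where they are.

Things in the scene. Friction and masses are not known exactly. Their poses are not given: they have to be found in the camera images.
- lid (a joint): angle of the lid about its vertical axis, rad: 0 = screwed tight (mark at the pointer), grows as the lid is loosened, anticlockwise from above; one full turn = 6.283, two = 12.566. It starts between 0.2 and 1.3. It turns stiffly (0.10 N m of friction, about 2 N at the rim) and stays where it is left; the thread lifts it 3 mm per turn; the thread ends at 18.
- lid_center (a point): centre of the lid's top face, on its axis, 126 mm above the work surface when tight; z up, turns with the lid. The lid is 30 mm tall, 94.4 mm in diameter over 36 upright ribs (2.2 mm proud of a 90 mm core), so too wide to grip; its rim is free all round and the holder's top lies 30 mm below its lower edge. Jar and holder are fixed.
- lid_mark (a point): white raised mark on the lid's top, 13 mm long and 7 mm wide, lying radially near the rim, its middle 37.5 mm from the axis; turns with the lid
- pointer (a point): tip of the fixed white wedge (26 mm wide, 24 mm long, 3 mm high) on the flat top of the holder, 72 mm from the lid's axis and pointing at it; 69 mm above the work surface. The mark lies on the same side in line with it at every full turn.
- rim: the lid's ribbed plastic part, the part to be touched; origin on the axis at the lid's lower edge (30 mm below lid_center)
- membrane: paper vent disc, 54 mm in diameter, standing 2 mm above the middle of the lid's top; origin on the axis at the lid's lower edge; not to be touched
- holder: green holder block, 180 (x) x 150 (y) mm (it reaches 105 mm from the jar's axis on the pointer's side, 75 mm on the other sides), its top 66 mm above the work surface, fixed on a white tray 360 (x) x 400 (y) mm with a floor 6 mm thick and an edge 14 mm high; the jar's axis passes through the tray's middle; origin on the jar's axis at the work surface, x pointing to the pointer, z up
- specimen_tube_mid (a point): centre of a loose upright capped tube, 34 mm across the cap, 85 mm tall, on the tray; bystander
- sample_jar_mid (a point): centre of a loose small smooth-capped jar, 48 mm across the cap, 60 mm tall, on the tray; bystander
- vial_mid (a point): centre of a loose open glass vial, 36 mm across, 45 mm tall, on the tray; bystander
Mind the look-alikes: they are no part of the job. Leave any red look-alike of the part that bears sample_jar_mid alone. Of the things shaped like the part that bears vial_mid, the clear glass one is meant.

How it is judged:
On the way, in this order (a step that is already met when the one before it is completed fails the run):
1. a finger bears on the lid's rim while it is still in its first turn (contact force between the fingers and rim above 0.5 N and value of joint lid below 4.5 rad), for 0.05 s.
2. a finger on the rim has brought the lid through its first full turn (contact force between the fingers and rim above 0.3 N and value of joint lid above 6.2832 rad), for 0.02 s.
At the end, for the whole second after the job is handed in: the lid rests two full turns from tight, 12.566 rad within 0.45 rad (about 25 degrees), and the tube, small jar and vial stand upright within 15 mm of where they began (value of joint lid between 12.116 and 13.016 rad and velocity of joint lid between -0.05 and 0.05 rad/s and distance of each of specimen_tube_mid, sample_jar_mid, vial_mid from where it was at the start of the episode below 0.015 m and angle between each of specimen_tube_mid, sample_jar_mid, vial_mid's own z axis and vertical below 0.2 rad); the robot touches nothing.
It fails at once if the vent membrane is touched (over 0.5 N) (contact force between any of the fingers, the arm and membrane above 0.5 N).
It fails at once if the tube, small jar or vial is lifted, tipped or moved by over 15 mm (distance of any of specimen_tube_mid, sample_jar_mid, vial_mid from where it was at the start of the episode above 0.015 m or angle between any of specimen_tube_mid, sample_jar_mid, vial_mid's own z axis and vertical above 0.2 rad).
It fails at once if the lid is unscrewed to the end of its thread (over 2 3/4 turns) (value of joint lid above 17.3 rad).
It also fails if it takes over 72 s, if anything falls off the work surface, if the arm or the gripper's body presses on something with over 40 N, if the wrist force passes 120 N, or if a joint passes its speed limit or range.

### The arm

A 7-joint arm with a two-finger parallel gripper is mounted at the origin on the work surface. World frame = base frame: x ahead of the robot, y to its left, z up, the work surface at z = 0. Lengths are in m, angles in rad, forces in N, time in s.
With the tool pointing down it reaches from about 0.425 to 0.925 m from the base axis. Payload 6.8 kg.
Tool frame: the origin (TCP) lies on the centre line of the jaws, within the pads' length; the fingertips stand 11 mm ahead of it and the grasp point (between the pads) lies 8 mm behind it; z points along the fingers, y is the direction in which the jaws open and shut (so a half turn about z gives the same grasp; the last joint's range is limited). The gripper opens to 85 mm and grips with 20 to 120 N. Pads are 22 mm wide; open, the fingers measure 114 mm over their backs; the gripper's body (76 mm by 85 mm) begins 54 mm behind the grasp point. The pads swing forward as they close: fully open they stand 13 mm farther back than shut.
Start: joints at [1.103, 0.477, 0.022, 1.555, -0.011, 1.109, -0.083], TCP at [0.238, -0.632, 0.242] pointing down, gripper open.
Joint ranges: [-2.96, 2.96], [-0.34, 2.1], [-1.41, 1.46], [0.24, 2.44], [-1.37, 4.51], [0.17, 1.92], [-2.96, 2.96]. Speed limits (rad/s): [2.39, 2.39, 3.14, 3.14, 3.14, 3.14, 3.14].

### API

Orientations are given as a rotation vector (axis times angle).
In Python, from bench import r gives the robot as it stands.
- The arm moves only by the tool send_rows, never from a script. Its argument "deltas" is a list of rows, each a list of 7 numbers: the opening, from 0 (shut) to 1 (fully open), then the shift along the tool's x, y, z as a fraction of full scale, then the turn, a rotation vector about the tool's x, y, z as a fraction of full scale. In form: [[hand, x, y, z, ax, ay, az], ...]. A call has 1 to 20 rows; each row is the pose to reach, as a shift and turn from the pose commanded when the call began, along the tool's axes at that moment, turning the shorter way round; what a row does not reach only later rows make up. Full scale, the value 1, is 150 mm for a shift and 180 degrees for a turn. A row lasts 1/12 s, in which the tool goes at most 41.7 mm and 7.16 degrees, less where a joint would pass 70% of its speed; a pose out of reach is approached as far as the arm can. A call with a number of a shift or a turn outside -1 to 1 is refused whole. A call with a gripper value outside its range is refused whole. The fingers move at their own pace and stop on an object; "squeeze" is the grip in N (left out, the last holds). Time passes only in rows, so rows that repeat a pose let the fingers close. It gives the time, the measured TCP pose, the force and the opening at its end, in the units of the state.
- r.get_obs(): the state, without advancing time (a new reading comes with each control period).
- r.grab_frame(name): name is "scene" or "top"; returns a dict with "pixels" (420x560x3 uint8, red, green, blue), "camera_matrix" (3x3 intrinsics, pixels), "rvec" (rotation vector, rad) and "tvec" (3), from world to camera coordinates, as OpenCV has them. Camera axes: x right, y down, z forward; pixel columns grow to the right and rows downward; lengths in m; the calibration is good to about 2 mm. A picture is of the moment at which its call begins. There is no depth.
- r.hand_in(): hands the job in, once; it reports no verdict.
The state is a dict: "clock": time; "joints": joint angles; "qvel": joint speeds; "tau": joint torques, N m; "tcp_pos": TCP position; "orientation": TCP orientation; "contact_force": force on the tool from outside, world axes, zero at the start; "moment": the same for the moment, N m; "grip_width": finger opening in m.
Only numpy, scipy, OpenCV 4.12 (cv2) and the standard library are available. Lean on these libraries where they do the work, as an engineer would, in place of code of your own. Each camera call takes 0.05 s, during which the arm holds its last target. There are 200 camera calls.

## Working session

There is one attempt and no reset: what is moved stays moved. The work goes in short steps, Python scripts to look and compute and a tool call to move; the robot and the scene stay as the last step left them, time stands still between calls to the robot, and variables do not carry over. Pictures are saved under pics/ and viewed, about 8 in all and at most 12, crops included, and the job is handed in when it is done.

Besides the shell and the picture viewer there is one more tool, called after ">>>" by a JSON object that holds its "api" and its "payload", one argument or row to a line. send_rows: Moves the arm, as the interface text tells. Shift numbers are shares of 150 mm and turn numbers shares of 180 degrees, none past 1 either way. Its arguments: {"type":"object","properties":{"deltas":{"type":"array","items":{"type":"array","items":{"type":"number"}}},"squeeze":{"type":"number"}},"required":["deltas"]}

```bash
mkdir -p pics; ls
python3 - <<'E'
from bench import r
import cv2
for n in("scene","top"):
    f=r.grab_frame(n); cv2.imwrite(f"pics/{n}0.png",f["pixels"][:,:,::-1]); print(n,f["camera_matrix"].tolist(),f["rvec"],f["tvec"])
print(r.get_obs())
E
```

```text
pics
scene [[539.8662376770767, 0.0, 275.799961082203], [0.0, 539.8662376770767, 212.28787517411473], [0.0, 0.0, 1.0]] [ 1.11522961  2.30551079 -1.03611316] [ 0.27493155 -0.27486666  1.51283857]
top [[508.99896495264227, 0.0, 286.5186996477113], [0.0, 508.99896495264227, 212.26954641272766], [0.0, 0.0, 1.0]] [ 2.1544948  -2.20732436  0.05163506] [0.14935021 0.60087    1.26318131]
{'clock': 0.1, 'joints': array([ 1.10289518,  0.47771401,  0.02233105,  1.55634975, -0.01149188,
        1.10931381, -0.08308992]), 'qvel': array([-0.00062004, -0.00099981,  0.00026211, -0.00173974, -0.00067786,
        0.00037134, -0.00049883]), 'tau': array([ 4.96762310e-03, -5.97759390e+01,  1.61441412e+00, -2.81954098e+01,
        1.28852378e-02,  5.06944794e-03,  2.00689470e-05]), 'tcp_pos': array([ 0.23747151, -0.63129277,  0.2414262 ]), 'orientation': array([-3.08930169e+00, -5.61911774e-01,  6.53257383e-04]), 'contact_force': array([ 0.03808103, -0.11388093, -0.0040661 ]), 'moment': array([-0.00990748, -0.07632086, -0.02532085]), 'grip_width': 0.08545955534274517}
```

View pics/scene0.png

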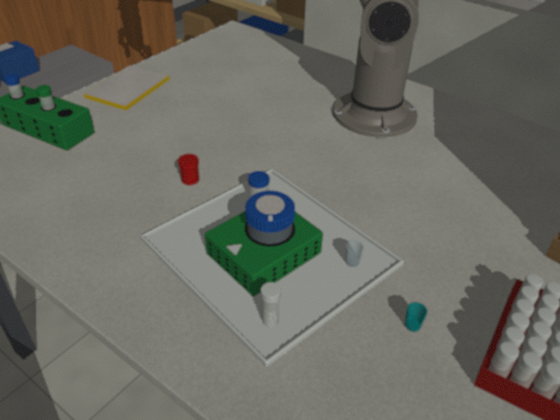

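View pics/top0.png

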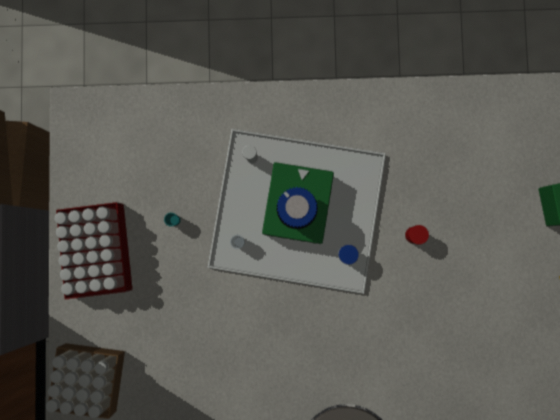

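The lid is at about (297,208) in the top view, with its mark near (286,195) and the pointer near (303,174). The tube, vial and small blue jar are at (250,153), (238,242) and (348,254), all lower than the lid. Next I'll measure them.

```bash
cat > h.py <<'E'
from bench import r
import cv2, numpy as np
from scipy.spatial.transform import Rotation as R
def ray(f,uv,z):
    M=cv2.Rodrigues(np.array(f["rvec"]))[0]; c=-M.T@np.array(f["tvec"]).ravel()
    p=cv2.undistortPoints(np.array([[uv]],float),np.array(f["camera_matrix"]),None).ravel()
    d=M.T@np.array([p[0],p[1],1]); return c+d*(z-c[2])/d[2]
def proj(f,P):
    return cv2.projectPoints(np.array(P,float).reshape(-1,3),np.array(f["rvec"]),np.array(f["tvec"]),np.array(f["camera_matrix"]),None)[0].reshape(-1,2)
def blobs(m,lo=4):
    n,_,s,c=cv2.connectedComponentsWithStats(m.astype(np.uint8)); return [(c[i].round(2).tolist(),int(s[i,4]),s[i,:4].tolist()) for i in range(1,n) if s[i,4]>=lo]
E
python3 - <<'E'
from h import *
for n in("top","scene"):
    f=r.grab_frame(n); im=f["pixels"]; hsv=cv2.cvtColor(im,cv2.COLOR_RGB2HSV)
    H,S,V=[hsv[...,i].astype(int) for i in range(3)]
    win=np.zeros(H.shape,bool)
    if n=="top": win[125:295,205:390]=1
    else: win[160:360,140:405]=1
    blue=win&(H>100)&(H<130)&(S>110); green=win&(H>45)&(H<85)&(S>110)
    print(n,"blue",blobs(blue,20),"\n green",blobs(green,50))
    b=max(blobs(blue,20),key=lambda q:q[1]); x,y,w,h=b[2]
    m=blue.copy(); m[:y]=0;m[y+h:]=0;m[:,:x]=0;m[:,x+w:]=0
    cn=max(cv2.findContours(m.astype(np.uint8),0,1)[0],key=cv2.contourArea)
    hull=cv2.convexHull(cn); full=np.zeros(H.shape,np.uint8); cv2.fillPoly(full,[hull],1)
    inner=blobs((full>0)&~blue&(S<100),3); print(" ellipse",cv2.fitEllipse(hull)," inner",inner)
    for q in inner: print("  lid-plane",ray(f,q[0],.126).round(4),q[1])
    g=max(cv2.findContours(green.astype(np.uint8),0,1)[0],key=cv2.contourArea)
    full[:]=0; cv2.fillPoly(full,[cv2.convexHull(g)],1)
    wh=(full>0)&(S<70)&(V>120); 
    for q in blobs(wh,8): print("  white in holder",q,ray(f,q[0],.069).round(4))
    X,Y=(297,208) if n=="top" else (270,215)
    c=im[Y-60:Y+60,X-80:X+80,::-1]; cv2.imwrite(f"pics/c_{n}.png",cv2.resize(c,None,fx=5,fy=5,interpolation=cv2.INTER_CUBIC)[:, :800])
a=cv2.imread("pics/c_top.png");b=cv2.imread("pics/c_scene.png")
cv2.imwrite("pics/c.png",np.vstack([a[150:450],b[150:450]]))
E
```

```text
top blue [([297.01, 208.6], 781, [277, 187, 40, 41]), ([348.18, 254.0], 293, [339, 245, 19, 19])] 
 green [([297.79, 201.63], 2910, [263, 163, 70, 80])]
 ellipse ((296.67608642578125, 207.36846923828125), (39.90733337402344, 40.18702697753906), 14.499044418334961)  inner [([296.19, 205.8], 476, [283, 192, 26, 27])]
  lid-plane [0.612  0.1104 0.126 ] 476
  white in holder ([302.28, 172.67], 36, [299, 170, 8, 8]) [0.6969 0.0933 0.069 ]
scene blue [([258.08, 179.24], 272, [248, 172, 21, 16]), ([269.41, 214.49], 1149, [245, 191, 50, 42])] 
 green [([261.26, 251.69], 4736, [205, 213, 117, 82])]
 ellipse ((269.4873046875, 211.5924835205078), (41.934078216552734, 51.042564392089844), 91.70992279052734)  inner [([269.72, 205.22], 520, [255, 195, 30, 27]), ([245.0, 208.5], 4, [245, 207, 1, 4]), ([294.0, 209.0], 3, [294, 208, 1, 3])]
  lid-plane [0.6091 0.109  0.126 ] 520
  lid-plane [0.6455 0.0791 0.126 ] 4
  lid-plane [0.589 0.151 0.126] 3
  white in holder ([270.0, 213.0], 11, [265, 213, 11, 1]) [0.5748 0.0832 0.069 ]
  white in holder ([270.08, 217.84], 25, [268, 215, 5, 6]) [0.5861 0.0924 0.069 ]
  white in holder ([234.35, 248.16], 74, [228, 245, 13, 9]) [0.6947 0.0934 0.069 ]
  white in holder ([266.06, 285.42], 33, [262, 283, 11, 7]) [0.7291 0.1968 0.069 ]
```

View pics/c.png

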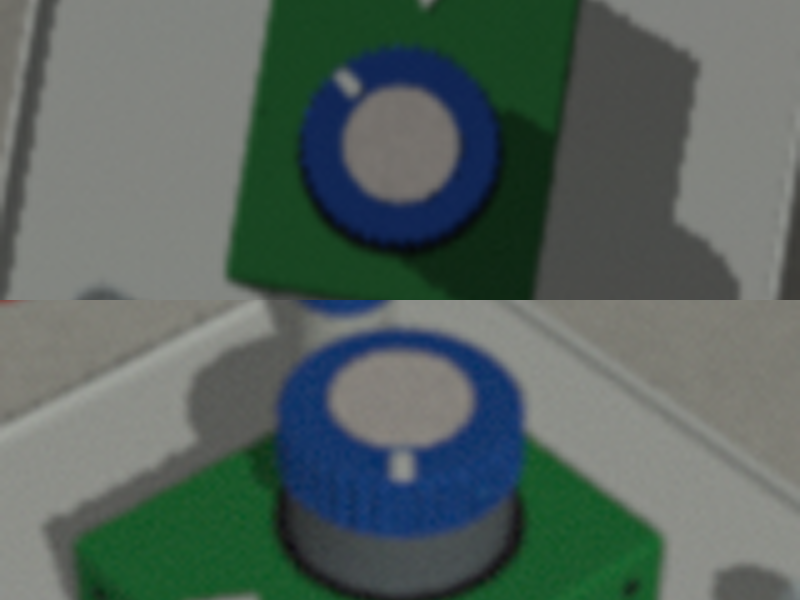

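Both views show the white mark clearly: top at about (286.0,194.0), scene at about (270.0,217.8). The membrane centres are at (296.6,206.4) and (269.8,201.6).

Run:
```python
from h import *
C=[]
for n,c,m,p in(("top",(296.6,206.4),(286,194),(302.28,172.67)),("scene",(269.8,201.6),(270,217.8),(234.35,248.16))):
    f=r.grab_frame(n)
    c=ray(f,c,.128); m=ray(f,m,.127); p=ray(f,p,.069); C.append(c)
    a=np.arctan2(*(m-c)[1::-1]);b=np.arctan2(*(p-c)[1::-1])
    print(n,c.round(4),m.round(4),p.round(4),"mark r",np.linalg.norm((m-c)[:2]).round(4),"ptr r",np.linalg.norm((p-c)[:2]).round(4),"yaw",a,b,"lid",a-b)
    if n=="top":
        for k,uv,z in(("tube",(250,153),.091),("jar",(348.2,254),.066),("vial",(238,242),.051)): print(k,ray(f,uv,z).round(3))
o=r.get_obs(); print(R.from_rotvec(o["orientation"]).as_matrix().round(3))
```

```text
top [0.6104 0.1095 0.128 ] [0.6399 0.1333 0.127 ] [0.6969 0.0933 0.069 ] mark r 0.0379 ptr r 0.088 yaw 0.6795547180335708 -0.1846546872168449 lid 0.8642094052504157
tube [0.745 0.218 0.091]
jar [ 0.497 -0.012  0.066]
vial [0.532 0.255 0.051]
scene [0.6025 0.104  0.128 ] [0.6374 0.1322 0.127 ] [0.6947 0.0934 0.069 ] mark r 0.0448 ptr r 0.0928 yaw 0.6788921550658532 -0.11490463155358374 lid 0.793796786619437
[[ 0.936  0.352 -0.   ]
 [ 0.352 -0.936  0.001]
 [-0.    -0.001 -1.   ]]
```

>>> {"api": "send_rows", "payload": {
  "deltas": [
    [0,0.25,-0.2,0,0,0,0],
    [0,0.5,-0.4,0,0,0,0],
    [0,0.75,-0.6,0,0,0,0],
    [0,1,-0.8,0,0,0,0],
    [0,1,-0.8,0,0,0,0],
    [0,1,-0.8,0,0,0,0]
  ],
  "squeeze": 40
}}

```text
clock: 0.8
tcp_pos: [0.3406, -0.4607, 0.2425]
orientation: [-3.086, -0.576, -0.004]
contact_force: [-0.1, 0.2, -0.1]
grip_width: 0.0123
```

>>> {"api": "send_rows", "payload": {
  "deltas": [
    [0,0.25,-0.2,0,0,0,0],
    [0,0.5,-0.4,0,0,0,0],
    [0,0.75,-0.6,0,0,0,0],
    [0,1,-0.8,0,0,0,0],
    [0,1,-0.8,0,0,0,0],
    [0,1,-0.8,0,0,0,0]
  ]
}}

```text
clock: 1.3
tcp_pos: [0.4377, -0.2957, 0.2426]
orientation: [-3.087, -0.576, -0.004]
contact_force: [-0.4, 0.4, 0.1]
grip_width: 0.0003
```

>>> {"api": "send_rows", "payload": {
  "deltas": [
    [0,0.25,-0.2,0,0,0,0],
    [0,0.5,-0.4,0,0,0,0],
    [0,0.75,-0.6,0,0,0,0],
    [0,1,-0.8,0,0,0,0],
    [0,1,-0.8,0,0,0,0],
    [0,1,-0.8,0,0,0,0]
  ]
}}

```text
clock: 1.8
tcp_pos: [0.5351, -0.1305, 0.2426]
orientation: [-3.086, -0.575, -0.004]
contact_force: [0.5, -0.2, -0.1]
grip_width: -0.0003
```

>>> {"api": "send_rows", "payload": {
  "deltas": [
    [0,0.25,-0.2,0,0,0,0],
    [0,0.5,-0.4,0,0,0,0],
    [0,0.75,-0.6,0,0,0,0],
    [0,1,-0.8,0,0,0,0],
    [0,1,-0.8,0,0,0,0],
    [0,1,-0.8,0,0,0,0]
  ]
}}

```text
clock: 2.3
tcp_pos: [0.6323, 0.0348, 0.2421]
orientation: [-3.086, -0.573, -0.003]
contact_force: [0.3, 1.2, 0.1]
grip_width: 0.0001
```

>>> {"api": "send_rows", "payload": {
  "deltas": [
    [0,-0.04,0,0.22,0,0,0],
    [0,-0.04,0,0.44,0,0,0],
    [0,-0.04,0,0.66,0,0,0],
    [0,-0.04,0,0.84,0,0,0],
    [0,-0.04,0,0.84,0,0,0],
    [0,-0.04,0,0.84,0,0,0],
    [0,-0.04,0,0.84,0,0,0],
    [0,-0.04,0,0.84,0,0,0]
  ]
}}

```text
clock: 2.97
tcp_pos: [0.6263, 0.0262, 0.1187]
orientation: [3.091, 0.561, 0.006]
contact_force: [-0.3, -0.4, 0.8]
grip_width: 0.0004
```

Run:
```python
from h import *
o=r.get_obs(); M=R.from_rotvec(o["orientation"]).as_matrix(); d=o["tcp_pos"]-[.6095,.109,0]; print(o["tcp_pos"],o["contact_force"],o["joints"].round(2),"uv",(M[:2,0]@d[:2]).round(4),(-M[:2,1]@d[:2]).round(4))
f=r.grab_frame("scene"); a=f["pixels"][150:270,190:350,::-1]
g=r.grab_frame("top"); b=g["pixels"][150:270,217:377,::-1]
cv2.imwrite("pics/d.png",cv2.resize(np.vstack([a,b]),None,fx=2.5,fy=2.5,interpolation=cv2.INTER_CUBIC))
```

```text
[0.62630123 0.02616159 0.1187059 ] [-0.28525521 -0.43156717  0.78200105] [ 0.06  0.55 -0.28  1.77  0.19  0.85 -1.51] uv -0.0134 -0.0835
```

View pics/d.png

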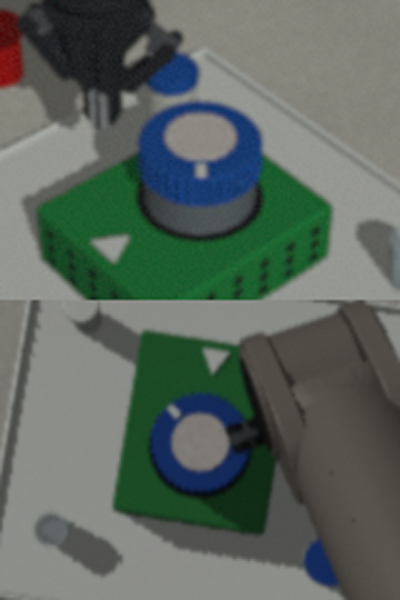

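Run:
```python
from h import *
o=r.get_obs();M=R.from_rotvec(o["orientation"]).as_matrix()
f=r.grab_frame("scene"); g=r.grab_frame("top")
def tri(a,b):
    Ps=[np.array(q["camera_matrix"])@np.c_[cv2.Rodrigues(np.array(q["rvec"]))[0],np.array(q["tvec"]).ravel()] for q in(f,g)]
    X=cv2.triangulatePoints(*Ps,np.array(a,float).reshape(2,1),np.array(b,float).reshape(2,1)).ravel(); return X[:3]/X[3]
X=tri((262,166),(308.2,204)); d=X-o["tcp_pos"]; print(X,"tool frame",M.T@d, proj(f,X),proj(g,X))
# finger tip in scene
print("tip px pred",proj(f,o["tcp_pos"]+[0,0,-.011]))
# lid mark refs: colour
```

```text
[0.60772641 0.08658025 0.20612777] tool frame [ 0.00433843 -0.0626241  -0.08774307] [[260.83647942 165.90034094]] [[307.33168072 204.66917106]]
tip px pred [[231.11021425 199.56101558]]
```

>>> {"api": "send_rows", "payload": {
  "deltas": [
    [0,0,-0.06,0.01,0,0,0],
    [0,0,-0.12,0.02,0,0,0],
    [0,0,-0.135,0.02,0,0,0],
    [0,0,-0.15,0.02,0,0,0],
    [0,0,-0.15,0.02,0,0,0],
    [0,0,-0.15,0.02,0,0,0]
  ]
}}

```text
clock: 3.67
tcp_pos: [0.6167, 0.0477, 0.1133]
orientation: [3.091, 0.562, -0.0]
contact_force: [0.0, -0.1, -0.2]
grip_width: 0.0002
```

```bash
cat >> h.py <<'E'
def st():
    o=r.get_obs(); M=R.from_rotvec(o["orientation"]).as_matrix(); d=o["tcp_pos"]-[.6095,.109,0]; F=o["contact_force"]
    print("t",round(o["clock"],2),"z",o["tcp_pos"][2].round(4),"uv",(M[:2,0]@d[:2]).round(4),(-M[:2,1]@d[:2]).round(4),"Fuv",(M[:,0]@F).round(2),(-M[:,1]@F).round(2),F[2].round(2)); return o
E
python3 -c "
from h import *
st()"
```

```text
t 3.67 z 0.1133 uv -0.0148 -0.0599 Fuv -0.01 -0.15 -0.16
```

>>> {"api": "send_rows", "payload": {
  "deltas": [
    [0,0,-0.01,0,0,0,0],
    [0,0,-0.02,0,0,0,0],
    [0,0,-0.02,0,0,0,0],
    [0,0,-0.02,0,0,0,0]
  ]
}}

```text
clock: 4.0
tcp_pos: [0.6164, 0.0482, 0.1135]
orientation: [3.089, 0.559, 0.001]
contact_force: [1.8, -6.3, 0.4]
grip_width: -0.0
```

```bash
python3 -c "
from h import *
st()"
```

```text
t 4.0 z 0.1135 uv -0.0148 -0.0594 Fuv -0.48 -6.52 0.38
```

>>> {"api": "send_rows", "payload": {
  "deltas": [
    [0,0.01,-0.008,0,0,0,0],
    [0,0.025,-0.008,0,0,0,0],
    [0,0.04,-0.008,0,0,0,0],
    [0,0.055,-0.008,0,0,0,0],
    [0,0.07,-0.008,0,0,0,0],
    [0,0.085,-0.008,0,0,0,0],
    [0,0.1,-0.008,0,0,0,0],
    [0,0.115,-0.008,0,0,0,0],
    [0,0.13,-0.008,0,0,0,0],
    [0,0.145,-0.008,0,0,0,0],
    [0,0.16,-0.008,0,0,0,0],
    [0,0.17,-0.008,0,0,0,0]
  ]
}}

```text
clock: 5.0
tcp_pos: [0.6401, 0.0567, 0.1135]
orientation: [3.088, 0.557, 0.0]
contact_force: [1.4, -7.8, 1.3]
grip_width: -0.0002
```

```bash
cat >> h.py <<'E'
def mark(zt=.127,name="scene",C=(.6095,.109)):
    f=r.grab_frame(name); im=f["pixels"]; hsv=cv2.cvtColor(im,cv2.COLOR_RGB2HSV).astype(int)
    # sample ring around axis in the lid's top plane, r=30..44 mm: whitest angle (anticlockwise from pointer yaw -0.185)
    th=np.radians(np.arange(0,360,2)); yaw=-.185
    P=np.array([[[C[0]+q*np.cos(t+yaw),C[1]+q*np.sin(t+yaw),zt] for q in np.arange(.033,.0425,.0015)] for t in th])
    px=proj(f,P).reshape(P.shape[:2]+(2,)).astype(np.float32)
    v=cv2.remap(im.astype(np.float32),px[...,0],px[...,1],cv2.INTER_LINEAR)
    s=(v[...,0]).mean(1)  # red: low on blue, high on white
    k=np.argsort(s)[-1]; print(name,"mark deg",np.degrees(th[k]),"red",s[k].round(),"median",np.median(s).round()," rad",th[k].round(3),"others",np.degrees(th[s>.7*s[k]]).round().tolist())
E
python3 -c "
from h import *
st();mark();mark(name='top')
f=r.grab_frame('scene'); cv2.imwrite('pics/e.png',cv2.resize(f['pixels'][130:280,180:380,::-1],None,fx=3,fy=3,interpolation=cv2.INTER_CUBIC))"
```

```text
t 5.0 z 0.1135 uv 0.0104 -0.0597 Fuv -1.45 -7.83 1.28
scene mark deg 82.0 red 142.0 median 25.0  rad 1.431 others [78.0, 80.0, 82.0, 84.0, 86.0, 88.0]
top mark deg 80.0 red 124.0 median 19.0  rad 1.396 others [76.0, 78.0, 80.0, 82.0, 84.0]
```

View pics/e.png

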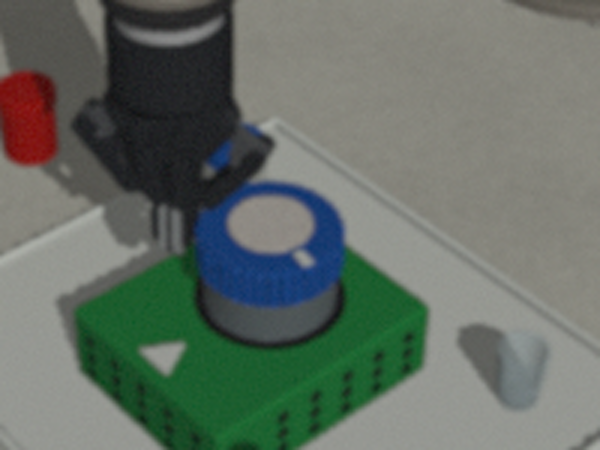

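The first press turned the lid from about 48° to 81° without slip, and both views agree on the mark. Next I'll carry the path round the lid.

```bash
cat > gen.py <<'E'
import numpy as np, sys
a,b=11,12.5
def path(Rf=43.2,Rc=42.7,step=4.0):
    P=[]
    for k in range(9):  # corner arc then face
        ph0=-90+90*k; c=np.array([(a,-b),(a,b),(-a,b),(-a,-b)][k%4])
        for p in np.radians(np.arange(ph0,ph0+90.5,1)): P.append(Rc*np.array([np.cos(p),np.sin(p)])+c)
    P=np.array(P); s=np.r_[0,np.cumsum(np.linalg.norm(np.diff(P,axis=0),axis=1))]
    t=np.arange(0,s[-1],step); return np.c_[np.interp(t,s,P[:,0]),np.interp(t,s,P[:,1])]
if __name__=="__main__":
    k=int(sys.argv[1]); n=int(sys.argv[2]); Q=path(); Q[0]=(10.7,-55.7)
    d=(Q[k+1:k+n+1]-Q[k])/150
    print([[0,round(x,3),round(-y,3),0,0,0,0] for x,y in d])
E
python3 gen.py 0 20; python3 gen.py 20 20
```

```text
[[0, np.float64(0.029), np.float64(-0.005), 0, 0, 0, 0], [0, np.float64(0.055), np.float64(-0.008), 0, 0, 0, 0], [0, np.float64(0.081), np.float64(-0.015), 0, 0, 0, 0], [0, np.float64(0.106), np.float64(-0.023), 0, 0, 0, 0], [0, np.float64(0.131), np.float64(-0.034), 0, 0, 0, 0], [0, np.float64(0.154), np.float64(-0.047), 0, 0, 0, 0], [0, np.float64(0.176), np.float64(-0.062), 0, 0, 0, 0], [0, np.float64(0.196), np.float64(-0.08), 0, 0, 0, 0], [0, np.float64(0.215), np.float64(-0.099), 0, 0, 0, 0], [0, np.float64(0.231), np.float64(-0.119), 0, 0, 0, 0], [0, np.float64(0.246), np.float64(-0.142), 0, 0, 0, 0], [0, np.float64(0.259), np.float64(-0.165), 0, 0, 0, 0], [0, np.float64(0.269), np.float64(-0.19), 0, 0, 0, 0], [0, np.float64(0.277), np.float64(-0.215), 0, 0, 0, 0], [0, np.float64(0.283), np.float64(-0.241), 0, 0, 0, 0], [0, np.float64(0.286), np.float64(-0.268), 0, 0, 0, 0], [0, np.float64(0.287), np.float64(-0.294), 0, 0, 0, 0], [0, np.float64(0.287), np.float64(-0.321), 0, 0, 0, 0], [0, np.float64(0.287), np.float64(-0.348), 0, 0, 0, 0], [0, np.float64(0.287), np.float64(-0.
[... 445 characters left out ...]
209), 0, 0, 0, 0], [0, np.float64(-0.044), np.float64(-0.232), 0, 0, 0, 0], [0, np.float64(-0.059), np.float64(-0.254), 0, 0, 0, 0], [0, np.float64(-0.076), np.float64(-0.274), 0, 0, 0, 0], [0, np.float64(-0.095), np.float64(-0.293), 0, 0, 0, 0], [0, np.float64(-0.116), np.float64(-0.31), 0, 0, 0, 0], [0, np.float64(-0.138), np.float64(-0.324), 0, 0, 0, 0], [0, np.float64(-0.161), np.float64(-0.337), 0, 0, 0, 0], [0, np.float64(-0.186), np.float64(-0.347), 0, 0, 0, 0], [0, np.float64(-0.211), np.float64(-0.356), 0, 0, 0, 0], [0, np.float64(-0.237), np.float64(-0.361), 0, 0, 0, 0], [0, np.float64(-0.264), np.float64(-0.364), 0, 0, 0, 0], [0, np.float64(-0.29), np.float64(-0.365), 0, 0, 0, 0]]
```

>>> {"api": "send_rows", "payload": {
  "deltas": [
    [0,0.03,-0.005,0,0,0,0],
    [0,0.055,-0.01,0,0,0,0],
    [0,0.08,-0.015,0,0,0,0],
    [0,0.105,-0.025,0,0,0,0],
    [0,0.13,-0.035,0,0,0,0],
    [0,0.155,-0.045,0,0,0,0],
    [0,0.175,-0.06,0,0,0,0],
    [0,0.195,-0.08,0,0,0,0],
    [0,0.215,-0.1,0,0,0,0],
    [0,0.23,-0.12,0,0,0,0],
    [0,0.245,-0.14,0,0,0,0],
    [0,0.26,-0.165,0,0,0,0],
    [0,0.27,-0.19,0,0,0,0],
    [0,0.275,-0.215,0,0,0,0],
    [0,0.285,-0.24,0,0,0,0],
    [0,0.285,-0.27,0,0,0,0],
    [0,0.287,-0.295,0,0,0,0],
    [0,0.287,-0.32,0,0,0,0],
    [0,0.287,-0.35,0,0,0,0],
    [0,0.287,-0.375,0,0,0,0]
  ]
}}

```text
clock: 6.82
tcp_pos: [0.6628, 0.1304, 0.1145]
orientation: [-3.089, -0.562, -0.013]
contact_force: [9.6, 1.3, -3.8]
grip_width: -0.0002
```

```bash
python3 -c "
from h import *
st();mark();mark(name='top')"
```

```text
t 6.82 z 0.1145 uv 0.0574 0.0013 Fuv 9.45 -2.14 -3.84
scene mark deg 166.0 red 63.0 median 32.0  rad 2.897 others [150.0, 152.0, 154.0, 156.0, 158.0, 160.0, 162.0, 164.0, 166.0, 168.0, 170.0, 172.0, 174.0, 176.0, 178.0, 180.0, 182.0, 184.0, 186.0]
top mark deg 232.00000000000003 red 91.0 median 81.0  rad 4.049 others [0.0, 2.0, 4.0, 6.0, 8.0, 10.0, 12.0, 14.0, 16.0, 18.0, 20.0, 22.0, 24.0, 26.0, 28.0, 30.0, 32.0, 34.0, 36.0, 38.0, 40.0, 42.0, 44.0, 46.0, 48.0, 50.0, 52.0, 54.0, 56.0, 58.0, 60.0, 62.0, 64.0, 66.0, 68.0, 70.0, 72.0, 74.0, 76.0, 78.0, 80.0, 82.0, 84.0, 86.0, 88.0, 90.0, 92.0, 94.0, 96.0, 98.0, 100.0, 102.0, 104.0, 106.0, 148.0, 150.0, 152.0, 154.0, 156.0, 158.0, 160.0, 162.0, 164.0, 166.0, 168.0, 170.0, 172.0, 174.0, 176.0, 178.0, 180.0, 182.0, 184.0, 186.0, 188.0, 190.0, 192.0, 194.0, 196.0, 198.0, 200.0, 202.0, 204.0, 206.0, 208.0, 210.0, 212.0, 214.0, 216.0, 218.0, 220.0, 222.0, 224.0, 226.0, 228.0, 230.0, 232.0, 234.0, 236.0, 238.0, 240.0, 242.0, 244.0, 246.0, 248.0, 250.0, 252.0, 254.0, 256.0, 258.0, 260.0, 262.0, 264.0, 266.0, 268.0, 270.0, 272.0, 274.0, 276.0, 278.0, 280.0, 282.0, 284.0, 286.0, 288.0, 290.0, 292.0, 294.0, 296.0, 298.0, 300.0, 302.0, 304.0, 306.0, 308.0, 310.0, 312.0, 314.0, 316.0, 318.0, 320.0, 322.0, 324.0, 326.0, 328.0, 330.0, 332.0, 334.0, 336.0, 338.0, 340.0, 342.0, 344.0, 346.0, 348.0, 350.0, 352.0, 354.0, 356.0, 358.0]
```

>>> {"api": "send_rows", "payload": {
  "deltas": [
    [0,0,-0.025,0,0,0,0],
    [0,0,-0.055,0,0,0,0],
    [0,0,-0.08,0,0,0,0],
    [0,0,-0.105,0,0,0,0],
    [0,-0.005,-0.135,0,0,0,0],
    [0,-0.01,-0.16,0,0,0,0],
    [0,-0.02,-0.185,0,0,0,0],
    [0,-0.03,-0.21,0,0,0,0],
    [0,-0.045,-0.23,0,0,0,0],
    [0,-0.06,-0.255,0,0,0,0],
    [0,-0.075,-0.275,0,0,0,0],
    [0,-0.095,-0.295,0,0,0,0],
    [0,-0.115,-0.31,0,0,0,0],
    [0,-0.14,-0.325,0,0,0,0],
    [0,-0.16,-0.335,0,0,0,0],
    [0,-0.185,-0.345,0,0,0,0],
    [0,-0.21,-0.355,0,0,0,0],
    [0,-0.235,-0.36,0,0,0,0],
    [0,-0.265,-0.365,0,0,0,0],
    [0,-0.29,-0.365,0,0,0,0]
  ]
}}

```text
clock: 8.58
tcp_pos: [0.5986, 0.1682, 0.1139]
orientation: [-3.086, -0.565, -0.002]
contact_force: [0.7, 10.2, 1.0]
grip_width: 0.0003
```

```bash
sed -i 's/,"others".*$/,"n>.7:",int((s>.7*s[k]).sum()))/' h.py; sed -i 's/print(\[\[0,round(x,3),round(-y,3)/print([[0,round(float(x)*200)\/200,round(float(-y)*200)\/200/' gen.py; python3 -c "
from h import *
st();mark();mark(name='top')
f=r.grab_frame('scene');g=r.grab_frame('top'); cv2.imwrite('pics/f.png',cv2.resize(np.hstack([f['pixels'][160:280,190:350,::-1],g['pixels'][150:270,217:377,::-1]]),None,fx=2.5,fy=2.5,interpolation=cv2.INTER_CUBIC))"; python3 gen.py 40 20
```

```text
t 8.58 z 0.1139 uv 0.0108 0.0592 Fuv 4.24 9.3 1.0
scene mark deg 274.0 red 131.0 median 25.0  rad 4.782 n>.7: 6
top mark deg 282.0 red 124.0 median 57.0  rad 4.922 n>.7: 6
[[0, -0.025, 0.0, 0, 0, 0, 0], [0, -0.055, 0.0, 0, 0, 0, 0], [0, -0.08, 0.0, 0, 0, 0, 0], [0, -0.105, 0.0, 0, 0, 0, 0], [0, -0.135, 0.0, 0, 0, 0, 0], [0, -0.16, 0.0, 0, 0, 0, 0], [0, -0.185, 0.005, 0, 0, 0, 0], [0, -0.215, 0.01, 0, 0, 0, 0], [0, -0.24, 0.015, 0, 0, 0, 0], [0, -0.265, 0.025, 0, 0, 0, 0], [0, -0.285, 0.04, 0, 0, 0, 0], [0, -0.31, 0.055, 0, 0, 0, 0], [0, -0.33, 0.07, 0, 0, 0, 0], [0, -0.35, 0.09, 0, 0, 0, 0], [0, -0.365, 0.11, 0, 0, 0, 0], [0, -0.38, 0.13, 0, 0, 0, 0], [0, -0.395, 0.155, 0, 0, 0, 0], [0, -0.405, 0.18, 0, 0, 0, 0], [0, -0.415, 0.205, 0, 0, 0, 0], [0, -0.42, 0.23, 0, 0, 0, 0]]
```

View pics/f.png

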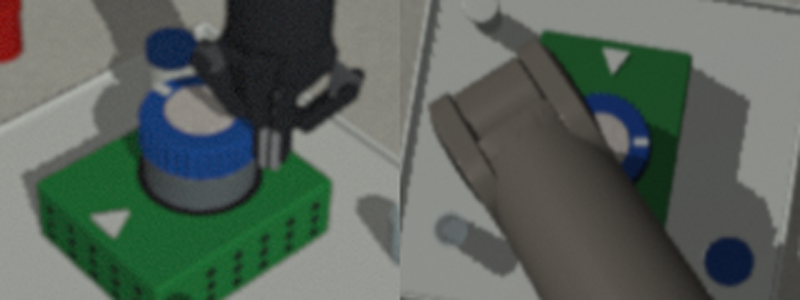

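The mark is on the −y side of the lid in both views, at about 278° (lid ≈ 4.85 rad). That is nearly slip-free, so I'll continue.

>>> {"api": "send_rows", "payload": {
  "deltas": [
    [0,-0.025,0.0,0,0,0,0],
    [0,-0.055,0.0,0,0,0,0],
    [0,-0.08,0.0,0,0,0,0],
    [0,-0.105,0.0,0,0,0,0],
    [0,-0.135,0.0,0,0,0,0],
    [0,-0.16,0.0,0,0,0,0],
    [0,-0.185,0.005,0,0,0,0],
    [0,-0.215,0.01,0,0,0,0],
    [0,-0.24,0.015,0,0,0,0],
    [0,-0.265,0.025,0,0,0,0],
    [0,-0.285,0.04,0,0,0,0],
    [0,-0.31,0.055,0,0,0,0],
    [0,-0.33,0.07,0,0,0,0],
    [0,-0.35,0.09,0,0,0,0],
    [0,-0.365,0.11,0,0,0,0],
    [0,-0.38,0.13,0,0,0,0],
    [0,-0.395,0.155,0,0,0,0],
    [0,-0.405,0.18,0,0,0,0],
    [0,-0.415,0.205,0,0,0,0],
    [0,-0.42,0.23,0,0,0,0]
  ]
}}

```text
clock: 10.45
tcp_pos: [0.5518, 0.1093, 0.1131]
orientation: [3.091, 0.562, -0.003]
contact_force: [-5.0, 2.4, 3.0]
grip_width: 0.0004
```

```bash
python3 -c "
from h import *
st();mark(.130);mark(.130,name='top')"; python3 gen.py 60 20
```

```text
t 10.45 z 0.1131 uv -0.0538 0.0206 Fuv -3.82 4.02 2.96
scene mark deg 14.0 red 141.0 median 24.0  rad 0.244 n>.7: 6
top mark deg 16.0 red 118.0 median 75.0  rad 0.279 n>.7: 13
[[0, -0.005, 0.025, 0, 0, 0, 0], [0, -0.005, 0.055, 0, 0, 0, 0], [0, -0.005, 0.08, 0, 0, 0, 0], [0, -0.005, 0.105, 0, 0, 0, 0], [0, -0.005, 0.135, 0, 0, 0, 0], [0, -0.005, 0.16, 0, 0, 0, 0], [0, -0.005, 0.185, 0, 0, 0, 0], [0, -0.005, 0.215, 0, 0, 0, 0], [0, -0.005, 0.24, 0, 0, 0, 0], [0, 0.0, 0.265, 0, 0, 0, 0], [0, 0.005, 0.29, 0, 0, 0, 0], [0, 0.01, 0.32, 0, 0, 0, 0], [0, 0.02, 0.34, 0, 0, 0, 0], [0, 0.035, 0.365, 0, 0, 0, 0], [0, 0.05, 0.39, 0, 0, 0, 0], [0, 0.065, 0.41, 0, 0, 0, 0], [0, 0.085, 0.43, 0, 0, 0, 0], [0, 0.105, 0.445, 0, 0, 0, 0], [0, 0.125, 0.46, 0, 0, 0, 0], [0, 0.15, 0.475, 0, 0, 0, 0]]
```

>>> {"api": "send_rows", "payload": {
  "deltas": [
    [0,-0.005,0.025,0,0,0,0],
    [0,-0.005,0.055,0,0,0,0],
    [0,-0.005,0.08,0,0,0,0],
    [0,-0.005,0.105,0,0,0,0],
    [0,-0.005,0.135,0,0,0,0],
    [0,-0.005,0.16,0,0,0,0],
    [0,-0.005,0.185,0,0,0,0],
    [0,-0.005,0.215,0,0,0,0],
    [0,-0.005,0.24,0,0,0,0],
    [0,0.0,0.265,0,0,0,0],
    [0,0.005,0.29,0,0,0,0],
    [0,0.01,0.32,0,0,0,0],
    [0,0.02,0.34,0,0,0,0],
    [0,0.035,0.365,0,0,0,0],
    [0,0.05,0.39,0,0,0,0],
    [0,0.065,0.41,0,0,0,0],
    [0,0.085,0.43,0,0,0,0],
    [0,0.105,0.445,0,0,0,0],
    [0,0.125,0.46,0,0,0,0],
    [0,0.15,0.475,0,0,0,0]
  ]
}}

```text
clock: 12.22
tcp_pos: [0.5994, 0.0497, 0.1133]
orientation: [3.09, 0.56, -0.0]
contact_force: [-3.2, -4.7, 2.3]
grip_width: 0.0003
```

```bash
python3 -c "
from h import *
st();mark(.130);mark(.130,name='top')"; python3 gen.py 80 20
```

```text
t 12.22 z 0.1133 uv -0.0303 -0.052 Fuv -4.65 -3.33 2.35
scene mark deg 118.00000000000001 red 141.0 median 24.0  rad 2.059 n>.7: 8
top mark deg 112.0 red 124.0 median 19.0  rad 1.955 n>.7: 6
[[0, 0.025, 0.01, 0, 0, 0, 0], [0, 0.05, 0.02, 0, 0, 0, 0], [0, 0.075, 0.025, 0, 0, 0, 0], [0, 0.1, 0.03, 0, 0, 0, 0], [0, 0.13, 0.03, 0, 0, 0, 0], [0, 0.155, 0.03, 0, 0, 0, 0], [0, 0.18, 0.03, 0, 0, 0, 0], [0, 0.21, 0.03, 0, 0, 0, 0], [0, 0.235, 0.03, 0, 0, 0, 0], [0, 0.26, 0.03, 0, 0, 0, 0], [0, 0.29, 0.03, 0, 0, 0, 0], [0, 0.315, 0.03, 0, 0, 0, 0], [0, 0.34, 0.025, 0, 0, 0, 0], [0, 0.365, 0.015, 0, 0, 0, 0], [0, 0.39, 0.005, 0, 0, 0, 0], [0, 0.415, -0.005, 0, 0, 0, 0], [0, 0.44, -0.02, 0, 0, 0, 0], [0, 0.46, -0.035, 0, 0, 0, 0], [0, 0.48, -0.055, 0, 0, 0, 0], [0, 0.495, -0.07, 0, 0, 0, 0]]
```

>>> {"api": "send_rows", "payload": {
  "deltas": [
    [0,0.025,0.01,0,0,0,0],
    [0,0.05,0.02,0,0,0,0],
    [0,0.075,0.025,0,0,0,0],
    [0,0.1,0.025,0,0,0,0],
    [0,0.13,0.025,0,0,0,0],
    [0,0.155,0.025,0,0,0,0],
    [0,0.18,0.025,0,0,0,0],
    [0,0.21,0.03,0,0,0,0],
    [0,0.235,0.03,0,0,0,0],
    [0,0.26,0.03,0,0,0,0],
    [0,0.29,0.03,0,0,0,0],
    [0,0.315,0.03,0,0,0,0],
    [0,0.34,0.025,0,0,0,0],
    [0,0.365,0.015,0,0,0,0],
    [0,0.39,0.005,0,0,0,0],
    [0,0.415,-0.005,0,0,0,0],
    [0,0.44,-0.02,0,0,0,0],
    [0,0.46,-0.035,0,0,0,0],
    [0,0.48,-0.055,0,0,0,0],
    [0,0.495,-0.07,0,0,0,0]
  ]
}}

```text
clock: 13.98
tcp_pos: [0.6645, 0.0882, 0.1131]
orientation: [-3.09, -0.563, 0.001]
contact_force: [0.1, -2.1, 1.1]
grip_width: 0.0001
```

```bash
python3 -c "
from h import *
st();mark(.131);mark(.131,name='top')"; python3 gen.py 100 20
```

```text
t 13.98 z 0.1131 uv 0.0442 -0.0389 Fuv -0.64 -1.95 1.06
scene mark deg 208.0 red 91.0 median 26.0  rad 3.63 n>.7: 7
top mark deg 212.0 red 123.0 median 29.0  rad 3.7 n>.7: 5
[[0, 0.015, -0.02, 0, 0, 0, 0], [0, 0.03, -0.045, 0, 0, 0, 0], [0, 0.04, -0.07, 0, 0, 0, 0], [0, 0.05, -0.095, 0, 0, 0, 0], [0, 0.06, -0.12, 0, 0, 0, 0], [0, 0.06, -0.145, 0, 0, 0, 0], [0, 0.065, -0.17, 0, 0, 0, 0], [0, 0.065, -0.2, 0, 0, 0, 0], [0, 0.065, -0.225, 0, 0, 0, 0], [0, 0.065, -0.25, 0, 0, 0, 0], [0, 0.065, -0.28, 0, 0, 0, 0], [0, 0.065, -0.305, 0, 0, 0, 0], [0, 0.065, -0.33, 0, 0, 0, 0], [0, 0.065, -0.36, 0, 0, 0, 0], [0, 0.06, -0.385, 0, 0, 0, 0], [0, 0.055, -0.41, 0, 0, 0, 0], [0, 0.05, -0.435, 0, 0, 0, 0], [0, 0.04, -0.46, 0, 0, 0, 0], [0, 0.03, -0.485, 0, 0, 0, 0], [0, 0.015, -0.51, 0, 0, 0, 0]]
```

>>> {"api": "send_rows", "payload": {
  "deltas": [
    [0,0.01,-0.025,0,0,0,0],
    [0,0.02,-0.05,0,0,0,0],
    [0,0.03,-0.075,0,0,0,0],
    [0,0.04,-0.1,0,0,0,0],
    [0,0.05,-0.125,0,0,0,0],
    [0,0.055,-0.15,0,0,0,0],
    [0,0.06,-0.175,0,0,0,0],
    [0,0.06,-0.2,0,0,0,0],
    [0,0.06,-0.225,0,0,0,0],
    [0,0.06,-0.25,0,0,0,0],
    [0,0.06,-0.28,0,0,0,0],
    [0,0.06,-0.305,0,0,0,0],
    [0,0.06,-0.33,0,0,0,0],
    [0,0.06,-0.36,0,0,0,0],
    [0,0.055,-0.385,0,0,0,0],
    [0,0.05,-0.41,0,0,0,0],
    [0,0.045,-0.435,0,0,0,0],
    [0,0.035,-0.46,0,0,0,0],
    [0,0.025,-0.485,0,0,0,0],
    [0,0.01,-0.51,0,0,0,0]
  ]
}}

```text
clock: 15.75
tcp_pos: [0.6389, 0.1595, 0.1134]
orientation: [-3.091, -0.562, -0.0]
contact_force: [2.1, -0.3, 1.6]
grip_width: -0.0002
```

```bash
python3 -c "
from h import *
st();mark(.132);mark(.132,name='top')"; python3 gen.py 120 14
```

```text
t 15.75 z 0.1134 uv 0.0453 0.0369 Fuv 1.89 -1.07 1.55
scene mark deg 306.0 red 63.0 median 31.0  rad 5.341 n>.7: 17
top mark deg 150.0 red 90.0 median 72.0  rad 2.618 n>.7: 112
[[0, -0.015, -0.02, 0, 0, 0, 0], [0, -0.035, -0.04, 0, 0, 0, 0], [0, -0.055, -0.06, 0, 0, 0, 0], [0, -0.075, -0.075, 0, 0, 0, 0], [0, -0.1, -0.09, 0, 0, 0, 0], [0, -0.12, -0.1, 0, 0, 0, 0], [0, -0.145, -0.11, 0, 0, 0, 0], [0, -0.17, -0.115, 0, 0, 0, 0], [0, -0.2, -0.12, 0, 0, 0, 0], [0, -0.225, -0.125, 0, 0, 0, 0], [0, -0.25, -0.125, 0, 0, 0, 0], [0, -0.28, -0.125, 0, 0, 0, 0], [0, -0.305, -0.125, 0, 0, 0, 0], [0, -0.33, -0.125, 0, 0, 0, 0]]
```

>>> {"api": "send_rows", "payload": {
  "deltas": [
    [0,-0.02,-0.02,0,0,0,0],
    [0,-0.04,-0.035,0,0,0,0],
    [0,-0.06,-0.055,0,0,0,0],
    [0,-0.08,-0.07,0,0,0,0],
    [0,-0.1,-0.085,0,0,0,0],
    [0,-0.12,-0.095,0,0,0,0],
    [0,-0.145,-0.105,0,0,0,0],
    [0,-0.17,-0.11,0,0,0,0]
  ]
}}

```text
clock: 16.52
tcp_pos: [0.6093, 0.169, 0.1138]
orientation: [-3.087, -0.564, -0.003]
contact_force: [2.3, 7.2, 0.5]
grip_width: 0.0003
```

```bash
python3 -c "
from h import *
st();mark(.132);mark(.132,name='top')
f=r.grab_frame('scene');g=r.grab_frame('top'); cv2.imwrite('pics/g.png',cv2.resize(np.hstack([f['pixels'][160:280,190:350,::-1],g['pixels'][150:270,217:377,::-1]]),None,fx=2.5,fy=2.5,interpolation=cv2.INTER_CUBIC))"
```

```text
t 16.52 z 0.1138 uv 0.0211 0.0561 Fuv 4.67 5.93 0.51
scene mark deg 342.0 red 141.0 median 28.0  rad 5.969 n>.7: 8
top mark deg 348.0 red 126.0 median 64.0  rad 6.074 n>.7: 5
```

View pics/g.png

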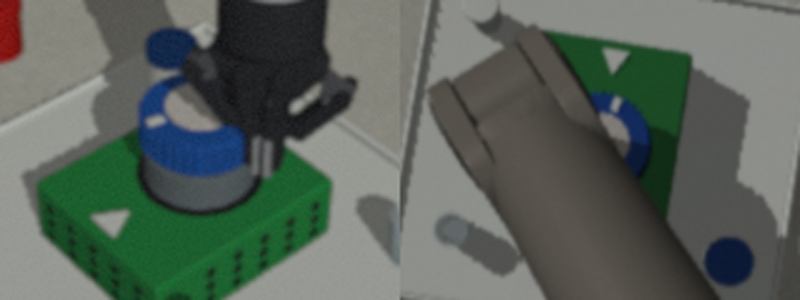

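The mark is at about 345°, in the second turn and just short of the pointer. I'll roll it about 15° more, then back off radially.

>>> {"api": "send_rows", "payload": {
  "deltas": [
    [0,-0.025,-0.005,0,0,0,0],
    [0,-0.05,-0.01,0,0,0,0],
    [0,-0.08,-0.012,0,0,0,0],
    [0,-0.08,-0.012,0,0,0,0],
    [0,-0.08,-0.012,0,0,0,0]
  ]
}}

```text
clock: 17.13
tcp_pos: [0.596, 0.1679, 0.1137]
orientation: [-3.085, -0.566, 0.0]
contact_force: [-1.8, 9.7, 3.8]
grip_width: 0.0002
```

```bash
python3 -c "
from h import *
st();mark(.132);mark(.132,name='top')"
```

```text
t 17.13 z 0.1137 uv 0.0083 0.0599 Fuv 1.74 9.69 3.84
scene mark deg 0.0 red 140.0 median 26.0  rad 0.0 n>.7: 7
top mark deg 2.0 red 123.0 median 56.0  rad 0.035 n>.7: 16
```

The mark is on the pointer (0° and 2°). I'll back off radially, lift clear, then check.

>>> {"api": "send_rows", "payload": {
  "deltas": [
    [0,0,-0.04,0,0,0,0],
    [0,0,-0.08,0,0,0,0],
    [0,0,-0.16,0,0,0,0],
    [0,0,-0.25,0,0,0,0],
    [0,0,-0.25,-0.1,0,0,0],
    [0,0,-0.25,-0.3,0,0,0],
    [0,0,-0.25,-0.55,0,0,0],
    [0,0,-0.4,-0.8,0,0,0],
    [0,0,-0.65,-0.8,0,0,0],
    [0,0,-0.9,-0.8,0,0,0],
    [0,0,-0.9,-0.8,0,0,0],
    [0,0,-0.9,-0.8,0,0,0],
    [0,0,-0.9,-0.8,0,0,0]
  ]
}}

```text
clock: 18.32
tcp_pos: [0.5494, 0.2897, 0.2328]
orientation: [3.09, 0.564, -0.002]
contact_force: [-0.7, -0.3, 0.7]
grip_width: -0.0001
```

```bash
python3 -c "
from h import *
st();mark(.132);mark(.132,name='top')
f=r.grab_frame('scene');g=r.grab_frame('top'); cv2.imwrite('pics/k.png',cv2.resize(np.hstack([f['pixels'][160:340,180:400,::-1],g['pixels'][120:300,200:400,::-1]]),None,fx=1.9,fy=1.9,interpolation=cv2.INTER_CUBIC))
for k,p in dict(tube=(.745,.218,.091),jar=(.497,-.012,.066),vial=(.532,.255,.051)).items(): print(k,proj(f,p),proj(g,p))"
```

```text
t 18.32 z 0.2328 uv 0.0076 0.1903 Fuv -0.74 -0.07 0.72
scene mark deg 0.0 red 139.0 median 25.0  rad 0.0 n>.7: 7
top mark deg 2.0 red 123.0 median 19.0  rad 0.035 n>.7: 5
tube [[270.06219515 288.36108797]] [[250.00791023 152.86095362]]
jar [[257.91938763 177.63377589]] [[348.00510202 253.9119666 ]]
vial [[353.28500098 245.54479915]] [[238.06833169 242.05851566]]
```

View pics/k.png

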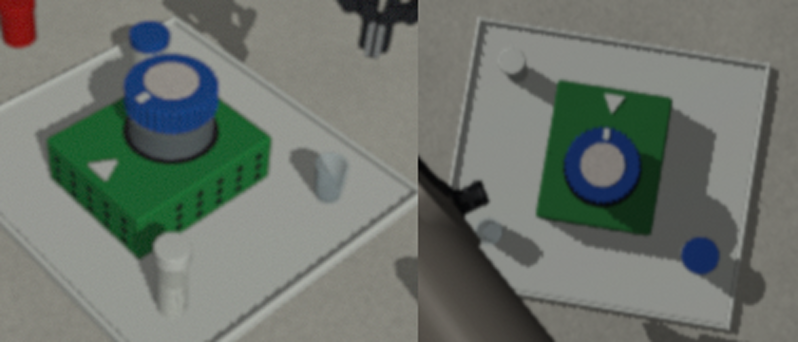

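The mark lines up with the pointer in both views. The tube, jar and vial stand at their first pixel positions, and the arm is clear of everything. Handing in.

```bash
python3 -c "
from bench import r
print(r.hand_in())"
```

```text
the job is handed in; nothing more can be done
None
```

I rolled the shut fingertips about 1¾ times round the lid's ribbed rim, anticlockwise, with the hand's orientation fixed and about 2–10 N of pressure. The lid went from about 48° to about 721° from tight, which is two full turns. I then backed off radially, lifted clear and handed in at about 18 s of the 72 s allowed.

**Last checks, after backing off:**
- **Mark:** it stood 0° past the pointer in the scene view and 2° in the top view, against an allowed 25°.
- **Turn count:** tracked through about 81°, 278°, 375°, 475°, 570°, 705° and 721°. The readings around 180° and 306° were unreliable because the arm or foreshortening got in the way; the clear readings on either side agreed with the distance rolled.
- **Bystanders:** the tube, small jar and vial looked upright and where they started, judged by eye in the final picture rather than measured.
- **Contact:** the wrist force was near zero, the fingers stayed outside the rim, and I saw no sign that the membrane was touched.

**Disagreement:** the two views placed the lid's centre up to 8 mm apart at first. I used the top view because it fitted the known pointer distance, and the first contact with the rim came about 2 mm from where I expected it.

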